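Press a clay stamp together in bench locking pliers, then release them

ROBOT

A 6-joint arm with a two-finger parallel gripper is mounted at the origin on the work surface. World frame = base frame: x ahead of the robot, y to its left, z up, the work surface at z = 0. Lengths are in mm, angles in rad, forces in N, time in s.
With the tool pointing down it reaches from about 425 to 950 mm from the base axis. Payload 3.5 kg.
Tool frame: the origin (TCP) lies at the very end of the fingers, on their centre line; the grasp point (between the pads) lies 19 mm behind it; x points along the fingers, y is the direction in which the jaws open and shut, and the axes are right-handed (so a half turn about x gives the same grasp; the last joint's range is limited). The gripper opens to 85 mm and grips with 20 to 120 N. Pads are 22 mm wide; open, the fingers measure 114 mm over their backs; the gripper's body (76 mm by 85 mm) begins 54 mm behind the grasp point. The pads swing forward as they close: fully open they stand 13 mm farther back than shut.
Start: joints at [-1.372, 0.286, 1.577, -0, 1.279, -0.15], TCP at [230.718, -634.33, 196.425] pointing down, gripper open.
Joint ranges: [-2.77, 2.77], [-0.9, 2.22], [0.21, 2.48], [-1.53, 4.67], [0.24, 2.81], [-2.84, 2.84]. Speed limits (rad/s): [2.79, 2.79, 3.14, 3.14, 3.14, 3.14].

INTERFACE

Orientations are given as a unit quaternion [x, y, z, w].
In Python, from cell import telemetry, vision, order, spotter gives the robot as it stands.
- The arm moves only by the tool servo_tool, never from a script. Its argument "targets" is a list of rows, each a list of 7 numbers: the shift along the tool's x, y, z normalised to -1 to 1, where 1 is 30 cm, then the turn, a rotation vector about the tool's x, y, z normalised to -1 to 1, where 1 is 360 degrees, then the closure, from -1 (fully open) to 1 (shut), so that 0 is half open. In form: [[x, y, z, ax, ay, az, grip], ...]. A call has 1 to 20 rows; each row is the pose to reach, as a shift and turn from the pose commanded when the call began, along the tool's axes at that moment, turning the shorter way round; what a row does not reach only later rows make up. A row lasts 1/8 s, in which the tool goes at most 62.5 mm and 10.7 degrees, less where a joint would pass 70% of its speed; a pose out of reach is approached as far as the arm can. A call with a number of a shift or a turn outside -1 to 1 is refused whole. A call with a gripper value outside its range is refused whole. The fingers move at their own pace and stop on an object; the grip force is fixed at half the most. Time passes only in rows, so rows that repeat a pose let the fingers close. It gives the time, the measured TCP pose, the force and the opening at its end, in the units of the state.
- telemetry.get_obs(): the state, without advancing time (a new reading comes with each control period).
- vision.camera(name): name is "side" or "top"; returns a dict with "pixels" (480x640x3 uint8, blue, green, red), "intrinsics" (3x3 intrinsics, pixels), "R" (3x3) and "t" (3): a world point X has camera coordinates R X + t. Camera axes: x right, y down, z forward; pixel columns grow to the right and rows downward; lengths in mm; the calibration is good to about 2 mm. A picture is of the moment at which its call begins. There is no depth.
- order.job_done(): hands the job in, once; it reports no verdict.
Trained networks look in a picture, given as the dict that the camera call returned (one of the last four; its "shot" number tells which), for a name from the list of things; names that differ only in an ending like _2 or _b are one class to them, and where a whole thing is asked for, a point or a joint stands for the part that bears it (a point fixed in the world has none). Each returns a list of dicts, best first, with "conf" (0 to 1); they miss things now and then, are a little off and sometimes report something else, mostly with a low value. They report only what shows in the picture. A call takes as long as a camera call. They do not tell look-alikes from the thing itself.
- spotter.spot_in(picture, thing): "box" ([centre column, centre row, width, height] as shares, 0 to 1, of the picture: columns of its width, rows of its height, round what is visible of it).
- spotter.spot_point(picture, thing): "location" ([column, row] as shares, 0 to 1, of the picture: columns of its width, rows of its height: a listed point, or the origin of a listed thing).
The state is a dict: "time": time; "joint_positions": joint angles; "qvel": joint speeds; "joint_torque": joint torques, N m; "ee_pos": TCP position; "eef_rot": TCP orientation; "ft_force": force on the tool from outside, world axes, zero at the start; "ft_torque": the same for the moment, N m; "gripper_width": finger opening in mm.
Only numpy, scipy, OpenCV 4.12 (cv2) and the standard library are available. Lean on these libraries where they do the work, as an engineer would, in place of code of your own. Each camera call takes 0.05 s, during which the arm holds its last target.

TASK

Press the two halves of the clay stamp together: squeeze the blue moving handle of the bench-mounted locking pliers towards its fixed handle until the toggle goes over centre and the pliers stay locked on the stamp by themselves, and leave them locked with hands off for at least two seconds. Then flick the red release lever outwards (away from the fixed handle) so that the pliers spring fully open, leaving the stamp pressed together in its cradle. Be gentle: push the handle no harder than it takes to lock (well under 24 N) and the red lever with no more than a light flick (under 20 N), and do not disturb the brush pot, the glue jar or the white cup beside the pliers.

Things in the scene. Friction and masses are not known exactly. Their poses are not given: they have to be found in the camera images.
- pliers: Locking pliers lying flat on a fixed plywood board (x -100 to 125, y -65 to 65, 12 mm thick). Origin on the table under the main pivot; z up, +x to the jaws, -x along the handles, +y to the moving handle. Handles swing horizontally. Pivot boss 36 wide, 66 mm tall; cradle with the stamp at x = 60 mm. Position and direction vary.
- fixed_handle (a point): Near the end of the fixed blue handle, which runs along x of the pliers from -30 to -125 mm at y = -24 mm, 18 mm thick, 38 to 62 mm above the table. Axes as pliers.
- handle: Moving handle with the lever. Origin: pivot axis at table height. In its frame the blue sleeve spans x -56 to -154, y 15 to 33, z 45 to 63 mm. Locked: parallel to the pliers' frame within 0.13 rad; open: turned 0.27 to 0.6 rad outwards. Locked, it does not need holding. Let go before dead centre, it springs open again. To open it use the lever; do not pull it.
- handle_grip (a point): Point to push, to about -y: outer face of the moving handle, 120 mm from the pivot, 54 mm up. Resists with 2 N, rising to 10-18 N after 10-25 mm, fading to nothing at dead centre, 30-48 mm along; then it snaps some 11 mm on by itself to a hard stop (follow till felt), locked. Where depends on an unmeasured screw: feel for it. Axes as handle. Free table beside it.
- release_lever: Red lever on the inner side of the moving handle, pivoted 140 mm from the main pivot. Origin on its pivot, 36 mm above the table; axes parallel to handle at rest. Flicked, its paddle goes to +y (outwards), 0.75 rad at most; it springs back. Locked: free for 0.08 rad (1-2 N), then about 1-4 N, to 0.2-0.4 rad, forces the pliers open with a jump.
- lever_paddle (a point): Centre of the paddle at the lever's end, 60 mm beyond its pivot, clear of both handles' ends: 30 mm long (x), 6 mm thick (y), 33 to 61 mm above the table. Push its inner (-y) face outwards (+y) by 15 to 45 mm. Locked, it lies 200 mm from the main pivot, at y = -17 to 33 mm of the pliers, with free table at its -y side. Axes as release_lever.
- jaw_pad: Black sprung round pad (16 mm wide, 26 mm tall) of the moving jaw, on the -y side of the stamp; the jaw is one piece with the moving handle and swings towards +y as it closes; presses the stamp with 1.5 to 4 N when locked. Origin and axes as handle.
- stamp_grip: Wooden stamp grip, loose in the cradle between the jaws, lying along y of the pliers: 60 mm long, 36 x 36 mm foot. Origin: middle of the lower edge of the foot's joint face, 28 mm above the table; the grip extends to +y. Axes as pliers.
- stamp_face: Terracotta stamp face, loose in the cradle, 36 x 12 x 36 mm. Origin: middle of the lower edge of its joint face, which looks to +y. At the start a gap of 3 to 5 mm parts it from the grip's foot; the closing jaws push it home. Axes as pliers.
- brush_pot: Bystander: blue glazed pot, 84 mm wide and 100 mm tall, holding brushes that stand up to about 230 mm. Origin: centre of its underside.
- glue_jar: Bystander: yellow jar with a white cap, 48 mm wide, 65 mm tall. Origin: centre of its underside.
- slip_cup: Bystander: white cup, 68 mm wide, 60 mm tall. Origin: centre of its underside.
Not all that is in view belongs to the job. What is shaped like the stamp_grip but black is not meant.

How it is judged:
By the outcome, as a careful person would: the job done as asked, in the order asked, and still so for the second after the job is handed in, with the robot touching nothing.
It also fails if it takes over 61 s, if anything falls off the work surface, if the arm or the gripper's body presses on something with over 40 N, if the wrist force passes 120 N, or if a joint passes its speed limit or range.

## Working session

There is one attempt and no reset: what is moved stays moved. The work goes in short steps, Python scripts to look and compute and a tool call to move; the robot and the scene stay as the last step left them, time stands still between calls to the robot, and variables do not carry over. Pictures are saved under pics/ and viewed, and the job is handed in when it is done.

Besides the shell and the picture viewer there is one more tool, called after "Emit:" as a command line: name --pt "numbers of a row" for each row, then --argument value for the rest. servo_tool: Moves the arm, as the interface text tells. Its arguments: {"type":"object","properties":{"targets":{"type":"array","items":{"type":"array","items":{"type":"number","minimum":-1,"maximum":1}}}},"required":["targets"]}

```bash
ls; mkdir -p pics; cat > look.py <<'E'
from cell import telemetry, vision, order, spotter
import cv2, numpy as np, pickle,sys
E
python3 - <<'E'
from look import *
o=telemetry.get_obs()
for k in o: print(k,np.round(o[k],3))
for n in ("top","side"):
    p=vision.camera(n); cv2.imwrite(f"pics/{n}0.png",p["pixels"])
    pickle.dump(p,open(f"{n}0.pkl","wb"))
    print(n,p["intrinsics"],p["R"],p["t"])
    for t in ["pliers","fixed_handle","handle","handle_grip","release_lever","lever_paddle","jaw_pad","stamp_grip","stamp_face","brush_pot","glue_jar","slip_cup"]:
        r=spotter.spot_point(p,t)
        print(t,[(np.round(np.array(q["location"])*[640,480],1),round(q["conf"],2)) for q in r[:3]])
E
```

```text
pics
time 0.0
joint_positions [-1.372  0.287  1.578 -0.     1.279 -0.15 ]
qvel [ 0.     0.001 -0.001 -0.001 -0.     0.001]
joint_torque [ 1.0000e-03 -4.0597e+01 -2.9263e+01 -0.0000e+00  6.0000e-03  0.0000e+00]
ee_pos [ 230.561 -633.611  195.007]
eef_rot [-0.696 -0.124  0.696 -0.122]
ft_force [ 0.514 -0.901  0.317]
ft_torque [-0.025 -0.041  0.052]
gripper_width 85.375
top [[534.14323294   0.         330.60416164]
 [  0.         534.14323294 244.3811354 ]
 [  0.           0.           1.        ]] [[ 0.00974789 -0.99994932  0.00251564]
 [-0.9970811  -0.00991038 -0.0757038 ]
 [ 0.07572489 -0.00177034 -0.99712718]] [124.35274001 641.17103231 855.73265625]
pliers [(array([359.6, 275.6]), 0.89)]
fixed_handle [(array([436.4, 266.5]), 0.62)]
handle [(array([359.3, 275. ]), 0.74)]
handle_grip [(array([418.8, 333. ]), 0.81)]
release_lever [(array([435.9, 320.5]), 0.6)]
lever_paddle [(array([471.7, 346.4]), 0.76)]
jaw_pad [(array([419.5, 334.2]), 0.16)]
stamp_grip [(array([333.4, 138.1]), 0.81), (array([325.7, 259.8]), 0.74), (array([299.3, 343.6]), 0.62)]
stamp_face [(array([326.1, 256.3]), 0.
[... 384 characters left out ...]
[[-0.97152539 -0.23630127 -0.01732393]
 [-0.1712981   0.75102183 -0.63767011]
 [ 0.16369291 -0.61654515 -0.77011474]] [649.12232788  54.47459541 735.78534662]
pliers [(array([354.5, 256.6]), 0.84)]
fixed_handle [(array([356.2, 178. ]), 0.86)]
handle []
handle_grip [(array([423.3, 198.1]), 0.77)]
release_lever [(array([415.8, 193.3]), 0.47)]
lever_paddle [(array([439.8, 168.9]), 0.56)]
jaw_pad []
stamp_grip [(array([199.4, 251.8]), 0.8), (array([426.6, 327.2]), 0.73), (array([330.4, 269.8]), 0.66)]
stamp_face [(array([332.1, 273.4]), 0.83)]
brush_pot [(array([267.8, 203.8]), 0.72)]
glue_jar [(array([253.8, 264.4]), 0.81)]
slip_cup [(array([332.8, 357.5]), 0.75), (array([359.3, 178.1]), 0.49)]
```

View pics/top0.png

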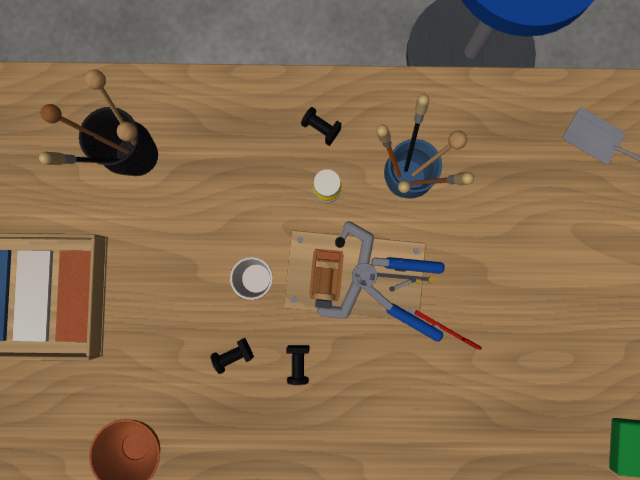

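View pics/side0.png

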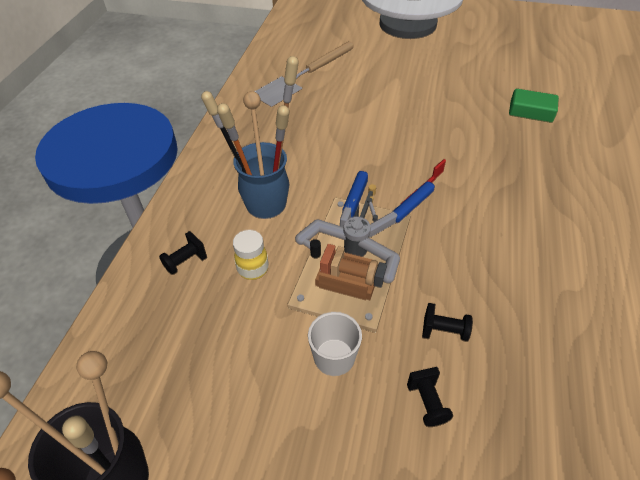

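```bash
cat >> look.py <<'E'
def proj(p,X):
    c=p["R"]@np.array(X,float)+p["t"]; u=p["intrinsics"]@c; return u[:2]/u[2]
def ray(p,uv,z):
    d=p["R"].T@np.linalg.inv(p["intrinsics"])@np.array([uv[0],uv[1],1.]); c=-p["R"].T@p["t"]
    return c+d*(z-c[2])/d[2]
def tri(ps,uvs):
    A=[];b=[]
    for p,uv in zip(ps,uvs):
        P=p["intrinsics"]@np.c_[p["R"],p["t"]]
        for i in (0,1):
            r=P[i]-uv[i]*P[2]; r=r/np.linalg.norm(P[2,:3])/1; A.append(r[:3]); b.append(-r[3])
    return np.linalg.lstsq(np.array(A),np.array(b),rcond=None)[0]
E
python3 - <<'E'
from look import *
T=pickle.load(open("top0.pkl","rb"));S=pickle.load(open("side0.pkl","rb"))
D=dict(pliers=((359.6,275.6),(354.5,256.6)),fixed=((436.4,266.5),(356.2,178)),grip=((418.8,333),(423.3,198.1)),lever=((435.9,320.5),(415.8,193.3)),paddle=((471.7,346.4),(439.8,168.9)),stamp=((325.7,259.8),(330.4,269.8)),face=((326.1,256.3),(332.1,273.4)),
pot=((400.9,178.1),(267.8,203.8)),jar=((323.7,189),(253.8,264.4)),cup=((255.3,278),(332.8,357.5)))
for k,(a,b) in D.items():
    X=tri((T,S),(a,b)); print(k,X.round(1),(proj(T,X)-a).round(1),(proj(S,X)-b).round(1))
E
```

```text
pliers [589.4  80.9  -5.2] [0.  0.1] [-0.1 -0. ]
fixed [607.8 -38.2  48.2] [-0.3 -2.2] [2.4 0.2]
grip [500.2  -9.2  54.5] [-0.  -0.5] [0.6 0. ]
lever [515.5 -40.9  31.5] [0.1 1.3] [-1.4 -0.1]
paddle [479.6 -95.1  43.3] [-0. -1.] [1.  0.1]
stamp [614.5 138.5  28. ] [-0.  -0.1] [0.2 0. ]
face [616.7 137.4  17.8] [0.3 2.3] [-2.9 -0.3]
pot [753.1  12.    6.6] [0.3 1.2] [-1.4 -0.2]
jar [732.9 142.9  12.1] [0.2 0.8] [-1.  -0.1]
cup [584.1 257.4  -3.4] [-0.  -0.2] [0.3 0. ]
```

The top view shows the pliers with their pivot at (364,274). The jaws point left (+y) and the blue moving handle, at (415,323), swings towards the robot. The red lever paddle is at (472,346). The pot (413,168), jar (327,186) and cup (251,278) lie outside the handle's sweep. Next I'll refine the pose on enlarged crops.

```bash
python3 - <<'E'
from look import *
T=pickle.load(open("top0.pkl","rb"));S=pickle.load(open("side0.pkl","rb"))
c=T["pixels"][215:365,275:495]; cv2.imwrite("pics/tc.png",cv2.resize(c,None,fx=3.6,fy=3.6,interpolation=cv2.INTER_CUBIC))
c=S["pixels"][150:340,280:460]; cv2.imwrite("pics/sc.png",cv2.resize(c,None,fx=3.1,fy=3.1,interpolation=cv2.INTER_CUBIC))
E
```

```text
(no output)
```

View pics/tc.png

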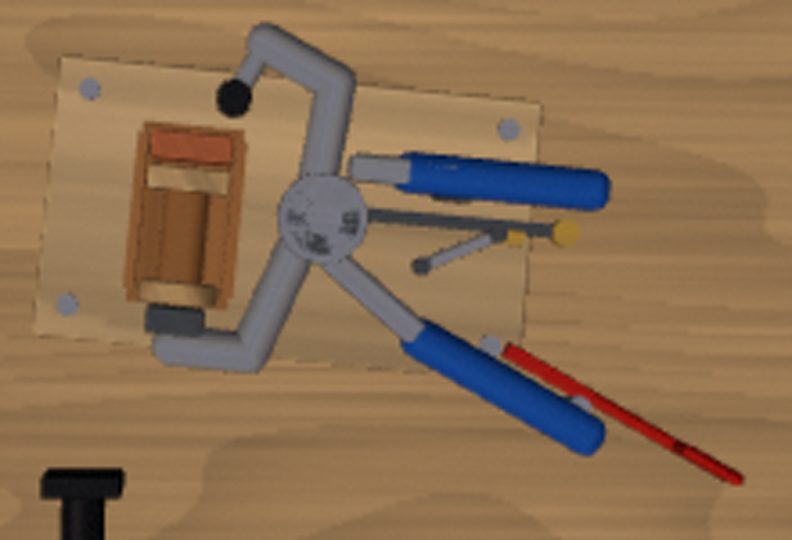

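View pics/sc.png

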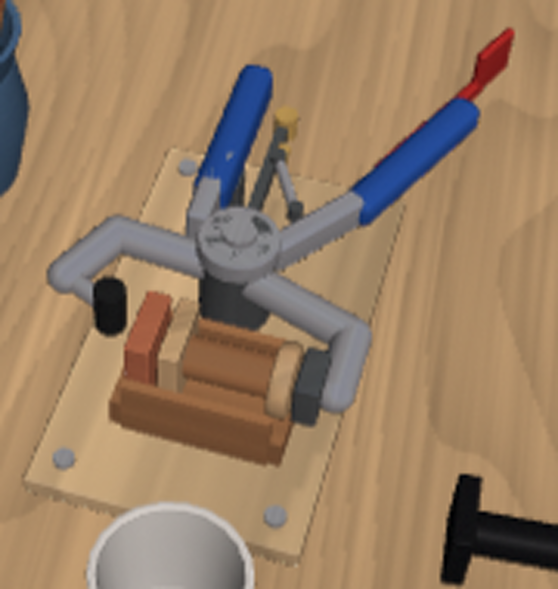

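```bash
python3 - <<'E'
from look import *
from scipy.optimize import least_squares
T=pickle.load(open("top0.pkl","rb"));S=pickle.load(open("side0.pkl","rb"))
tp=lambda a:np.array(a)/3.6+[275,215]; sp=lambda a:np.array(a)/3.1+[280,150]
M=[(T,tp(a),X) for a,X in [((62,57),(125,-65,12)),((541,103),(-100,-65,12)),((35,333),(125,65,12)),((522,372),(-100,65,12)),((324,218),(0,0,66)),((608,189),(-125,-24,50))]]
M+=[(S,sp(a),X) for a,X in [((25,485),(125,-65,12)),((300,553),(125,65,12)),((172,150),(-100,-65,12)),((407,203),(-100,65,12)),((238,236),(0,0,66))]]
def W(q,X):
    c,s=np.cos(q[2]),np.sin(q[2]); return np.array([q[0]+c*X[0]-s*X[1],q[1]+s*X[0]+c*X[1],X[2]])
f=lambda q:np.concatenate([proj(p,W(q,X))-uv for p,uv,X in M])
r=least_squares(f,[589,75,1.5],loss="soft_l1"); q=r.x; print(q.round(3)); print(f(q).reshape(-1,2).round(1))
H=[(T,tp(a),X) for a,X in [((412,335),(-56,24,54)),((596,440),(-154,24,54))]]
H+=[(S,sp(a),X) for a,X in [((365,205),(-56,24,54)),((468,113),(-154,24,54))]]
g=lambda a:np.concatenate([proj(p,W([q[0],q[1],a[0]],X))-uv for p,uv,X in H])
r=least_squares(g,[q[2]-.0]);h=r.x[0];print("h",h-q[2],g(r.x).reshape(-1,2).round(1))
# paddle: top face centre z 61
tip=ray(T,tp((735,477)),61);print("paddle end top",tip)
hq=[q[0],q[1],h];
def inv(q,X):
    c,s=np.cos(q[2]),np.sin(q[2]);d=X[:2]-np.array(q[:2]);return np.array([c*d[0]+s*d[1],-s*d[0]+c*d[1]])
print("tip in handle",inv(hq,tip), "seg start",inv(hq,ray(T,tp((510,352)),40)))
print("S tip top",inv(hq,ray(S,sp((511,32)),61)))
print("grip",W(hq,(-120,33,54)),"normal -y",-np.array([-np.sin(h),np.cos(h)]))
pickle.dump((q,h),open("pose.pkl","wb"))
E
```

```text
[588.429  77.661   1.488]
[[-1.1 -0.4]
 [-0.1 -0.7]
 [-1.3  0.8]
 [-1.   2.6]
 [-0.7 -0. ]
 [-0.9  0.5]
 [-0.6 -3.8]
 [ 0.4 -1.1]
 [-0.9 -3.3]
 [-0.1 -3.4]
 [ 0.6 -1.6]]
h -0.43609172140271046 [[-2.5 -1.3]
 [ 0.4  1.2]
 [-4.1  1.3]
 [ 0.9 -2.5]]
paddle end top [ 478.47070923 -102.05206933   61.        ]
tip in handle [-210.58843985    6.3433957 ] seg start [-103.54402465    7.95866622]
S tip top [-207.28291883   10.7059984 ]
grip [500.25526414 -10.17022588  54.        ] normal -y [ 0.86832674 -0.49599262]
```

```bash
cat >> look.py <<'E'
from scipy.spatial.transform import Rotation as Ro
def tool():
    o=telemetry.get_obs(); return np.array(o["ee_pos"]),Ro.from_quat(o["eef_rot"]),o
def rel(target,yaw=0.,R=None,p=None):
    """shift norm in tool axes to world target, with extra yaw about world z"""
    p0,R0,o=tool(); p=p0 if p is None else np.array(p); R=R0 if R is None else R
    d=R.inv().apply(np.array(target,float)-p)/300
    w=R.inv().apply([0,0,yaw])/(2*np.pi)
    return np.r_[d,w].round(4)
E
python3 - <<'E'
from look import *
p,R,o=tool(); print(p,R.as_matrix().round(3))
T=pickle.load(open("top0.pkl","rb"))
for px in [(465,178),(457,141),(404,187),(383,131)]: print([ray(T,px,z).round() for z in(230,)])
E
```

```text
[ 230.71895695 -634.33550781  196.38795628] [[-0.     0.342 -0.94 ]
 [ 0.    -0.94  -0.342]
 [-1.    -0.     0.   ]]
[array([711., -39., 230.])]
[array([759., -30., 230.])]
[array([698.,  38., 230.])]
[array([771.,  65., 230.])]
```

```bash
python3 - <<'E'
from look import *
print(rel([466,10,150],np.radians(40.3)))
E
```

```text
[ 0.1547 -1.7504 -1.4711 -0.1119 -0.      0.    ]
```

Emit:
servo_tool --pt "0.08 -0.88 -0.74 -0.056 0 0 1" --pt "0.08 -0.88 -0.74 -0.112 0 0 1" --pt "0.08 -0.88 -0.74 -0.112 0 0 1" --pt "0.08 -0.88 -0.74 -0.112 0 0 1" --pt "0.08 -0.88 -0.74 -0.112 0 0 1" --pt "0.08 -0.88 -0.74 -0.112 0 0 1" --pt "0.08 -0.88 -0.74 -0.112 0 0 1"

```text
time: 2.17
ee_pos: [349.6, -308.5, 172.4]
eef_rot: [0.611, 0.356, -0.611, 0.356]
ft_force: [-0.4, -0.6, 0.4]
gripper_width: -0.1
```

```bash
python3 - <<'E'
from look import *
print(rel([466,10,150]),tool()[2]["joint_positions"],tool()[1].as_matrix().round(3))
E
```

```text
[ 0.0746 -0.1851 -1.115   0.      0.      0.    ] [-9.41085665e-01 -1.66819264e-01  2.09680638e+00  1.50492323e-06
  1.21136783e+00 -4.26348404e-01] [[ 0.     0.87  -0.492]
 [-0.    -0.492 -0.87 ]
 [-1.     0.     0.   ]]
```

Emit:
servo_tool --pt "0.07 -0.18 -1 0 0 0 1" --pt "0.07 -0.18 -1 0 0 0 1" --pt "0.07 -0.18 -1 0 0 0 1" --pt "0.07 -0.18 -1 0 0 0 1" --pt "0.07 -0.18 -1 0 0 0 1" --pt "0.07 -0.18 -1 0 0 0 1"

```text
time: 2.92
ee_pos: [451.8, -21.0, 151.5]
eef_rot: [0.611, 0.357, -0.61, 0.357]
ft_force: [0.8, 1.0, -0.3]
gripper_width: 0.1
```

```bash
python3 - <<'E'
from look import *
print(rel([466,10,46]),tool()[0])
E
```

```text
[ 0.3515 -0.0094 -0.1133  0.      0.      0.    ] [451.76727994 -21.01579006 151.45650054]
```

Emit:
servo_tool --pt "0.1 -0.01 -0.113 0 0 0 1" --pt "0.25 -0.01 -0.113 0 0 0 1" --pt "0.34 -0.01 -0.113 0 0 0 1" --pt "0.352 -0.01 -0.113 0 0 0 1" --pt "0.352 -0.01 -0.113 0 0 0 1" --pt "0.352 -0.01 -0.113 0 0 0 1"

```text
time: 3.68
ee_pos: [466.5, 7.0, 47.5]
eef_rot: [0.612, 0.354, -0.611, 0.356]
ft_force: [-0.5, -0.2, 0.7]
gripper_width: 0.1
```

```bash
python3 - <<'E'
from look import *
for n in ("top","side"):
    p=vision.camera(n)
    c=p["pixels"][215:365,275:495] if n=="top" else p["pixels"][100:340,280:520]
    cv2.imwrite(f"pics/{n}1.png",cv2.resize(c,None,fx=3,fy=3 if n=="top" else 2.4))
print(tool()[0],tool()[2]["ft_force"])
E
```

```text
[466.19921799   7.45498827  47.29557136] [-0.29588845  0.31522106  0.45492763]
```

View pics/side1.png

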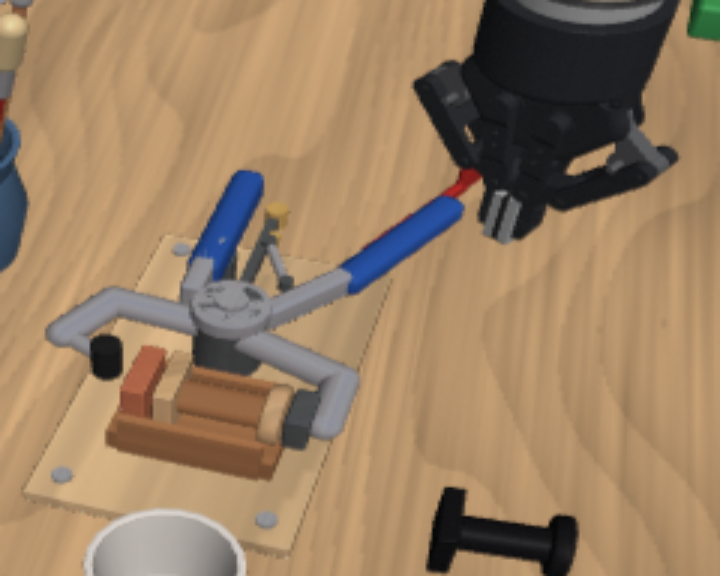

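View pics/top1.png

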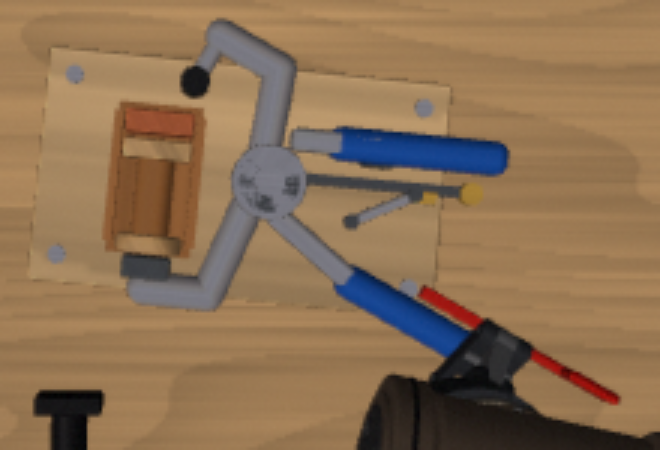

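```bash
cat >> look.py <<'E'
q,h0=pickle.load(open("pose.pkl","rb"))
def W2(a,x,y,z=47):
    c,s=np.cos(a),np.sin(a); return np.array([q[0]+c*x-s*y,q[1]+s*x+c*y,z])
def inH(a,X):
    c,s=np.cos(a),np.sin(a);d=np.array(X)[:2]-q[:2];return np.array([c*d[0]+s*d[1],-s*d[0]+c*d[1]])
def rows(ths,x,y,z,pc,Rc,refyaw):
    # ths: handle angles rel pliers yaw; tool yaw follows; pc,Rc commanded
    for t in ths:
        a=q[2]+t
        print(t.round(3) if hasattr(t,'round') else t, rel(W2(a,x,y,z),a-refyaw,Rc,pc))
E
python3 - <<'E'
from look import *
p,R,o=tool(); print(inH(h0,p),h0-q[2]); yaw=np.arctan2(*R.as_matrix()[[1,0],1]); print(yaw,yaw+np.pi/2-q[2])
E
```

```text
[-121.58710267   71.31375156] -0.43609172140271046
-0.5185878439362201 -0.43570197091324414
```

Emit:
servo_tool --pt "0 0.03 0 0 0 0 1" --pt "0 0.05 0 0 0 0 1" --pt "0 0.06 0 0 0 0 1" --pt "0 0.06 0 0 0 0 1"

```text
time: 4.28
ee_pos: [480.9, -1.1, 45.8]
eef_rot: [-0.611, -0.355, 0.611, -0.355]
ft_force: [0.3, 0.6, 0.5]
gripper_width: -0.4
```

Emit:
servo_tool --pt "0 0.01 0 0 0 0 1" --pt "0 0.01 0 0 0 0 1"

```text
time: 4.53
ee_pos: [483.4, -2.5, 45.8]
eef_rot: [0.611, 0.355, -0.611, 0.355]
ft_force: [-0.6, -0.2, 0.1]
gripper_width: 0.6
```

Emit:
servo_tool --pt "0 0.01 0 0 0 0 1" --pt "0 0.01 0 0 0 0 1"

```text
time: 4.78
ee_pos: [486.1, -4.0, 45.9]
eef_rot: [0.612, 0.355, -0.611, 0.355]
ft_force: [0.4, -0.2, 0.6]
gripper_width: -0.3
```

Emit:
servo_tool --pt "0 0.01 0 0 0 0 1" --pt "0 0.01 0 0 0 0 1"

```text
time: 5.03
ee_pos: [488.7, -5.6, 45.9]
eef_rot: [0.612, 0.355, -0.611, 0.355]
ft_force: [0.9, -0.4, -0.2]
gripper_width: -0.1
```

Emit:
servo_tool --pt "0 0.01 0 0 0 0 1" --pt "0 0.01 0 0 0 0 1"

```text
time: 5.28
ee_pos: [491.3, -7.1, 45.9]
eef_rot: [0.612, 0.355, -0.611, 0.355]
ft_force: [-0.4, 0.2, 0.4]
gripper_width: 0.1
```

Emit:
servo_tool --pt "0 0.01 0 0 0 0 1" --pt "0 0.01 0 0 0 0 1"

```text
time: 5.52
ee_pos: [493.9, -8.5, 45.9]
eef_rot: [0.612, 0.355, -0.611, 0.355]
ft_force: [0.2, -0.4, -0.1]
gripper_width: 0.2
```

Emit:
servo_tool --pt "0 0.01 0 0 0 0 1" --pt "0 0.01 0 0 0 0 1"

```text
time: 5.78
ee_pos: [496.5, -10.0, 45.9]
eef_rot: [0.611, 0.355, -0.611, 0.355]
ft_force: [-0.2, 0.3, -0.5]
gripper_width: -0.1
```

```bash
python3 - <<'E'
from look import *
for n in ("top","side"):
    p=vision.camera(n)
    c=p["pixels"][215:365,275:495] if n=="top" else p["pixels"][130:280,340:490]
    cv2.imwrite(f"pics/{n}2.png",cv2.resize(c,None,fx=3.6,fy=3.6))
p,R,o=tool();print(inH(h0,p))
E
```

```text
[-121.7574288    36.54343645]
```

View pics/side2.png

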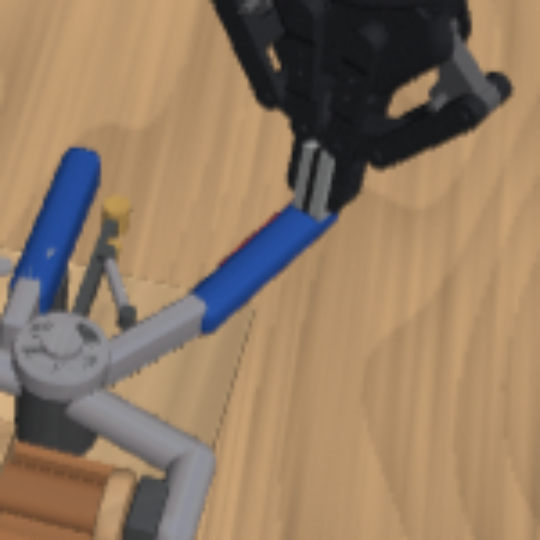

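View pics/top2.png

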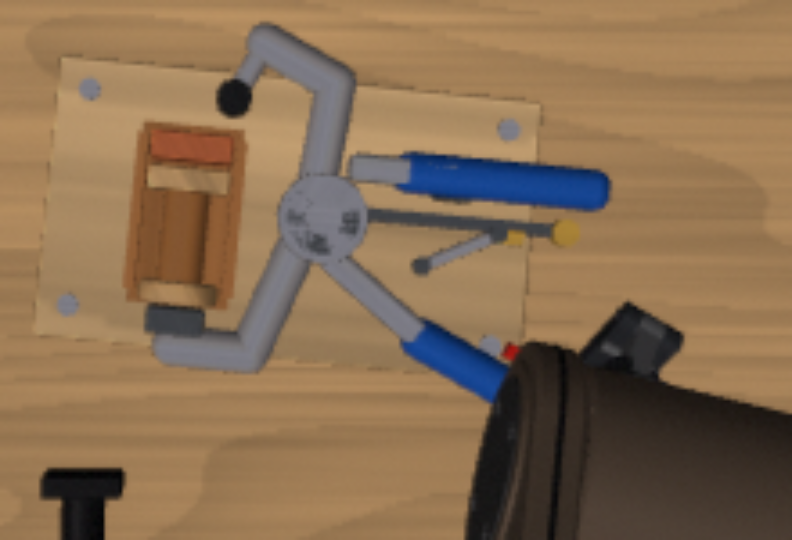

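```bash
python3 - <<'E'
from look import *
p,R,o=tool()
S=pickle.load(open("side0.pkl","rb"))
im=cv2.imread("pics/side2.png")
def d(X,c):
    u=(proj(S,X)-[340,130])*3.6; cv2.circle(im,tuple(int(v) for v in u),4,c,-1); print(np.round(u))
d(p,(0,255,0)); d(p+[0,0,20],(0,255,0))
for x in(-56,-120,-154):
  for y in(15,33):
    for z in (45,63): d(W2(h0,x,y,z),(0,0,255) if z==63 else (0,255,255))
cv2.imwrite("pics/side2b.png",im)
E
```

```text
[308. 260.]
[315. 227.]
[174. 319.]
[178. 289.]
[208. 340.]
[213. 311.]
[265. 239.]
[270. 210.]
[299. 259.]
[305. 229.]
[311. 200.]
[317. 170.]
[344. 219.]
[351. 189.]
```

View pics/side2b.png

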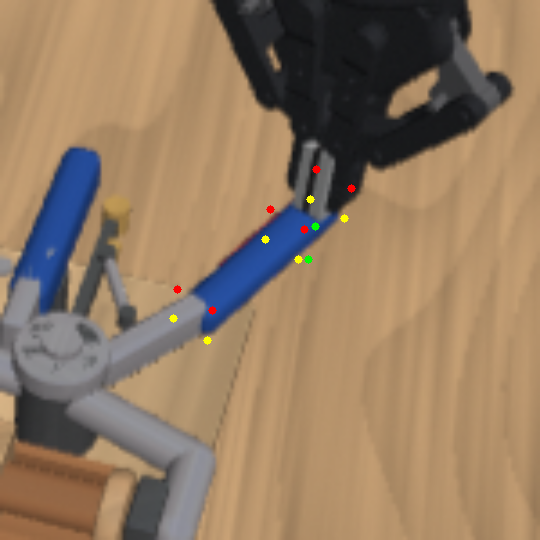

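```bash
python3 - <<'E'
from look import *
S=pickle.load(open("side0.pkl","rb"))
print("pose1 tip pred",proj(S,[466.2,7.45,47.3]),"seen",(280+500/3,100+240/2.4))
p,R,o=tool()
print(p,"pred",proj(S,p),"seen",340+318/3.6,130+218/3.6)
print(-S["R"].T@S["t"])
im=vision.camera("side"); cv2.imwrite("pics/side3.png",cv2.resize(im["pixels"][60:240,360:540],None,fx=3.3,fy=3.3,interpolation=cv2.INTER_CUBIC))
E
```

```text
pose1 tip pred [444.42586063 212.52659389] seen (446.66666666666663, 200.0)
[496.30673181  -9.93872999  45.82317981] pred [425.60032485 202.13667789] seen 428.3333333333333 190.55555555555554
[519.52737765 566.12170686 612.62131149]
```

View pics/side3.png

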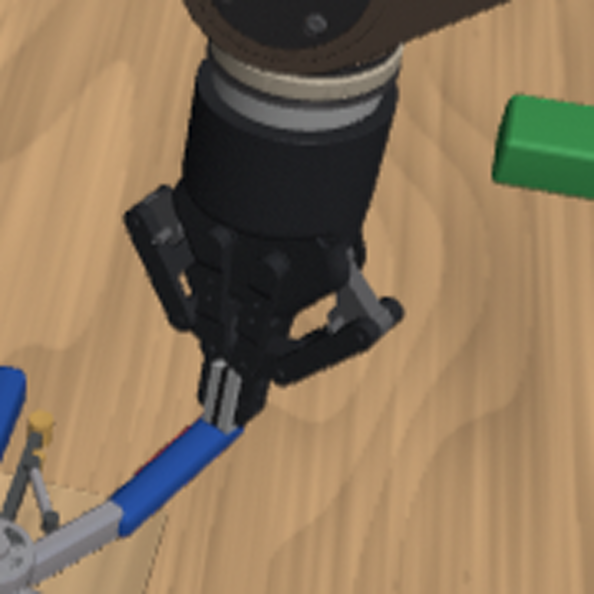

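```bash
python3 - <<'E'
from look import *
S=pickle.load(open("side0.pkl","rb"))
p,R,o=tool()
im=cv2.imread("pics/side3.png")
for dz in (0,20,40,60,73,100,130):
    u=(proj(S,p+[0,0,dz])-[360,60])*3.3; cv2.circle(im,tuple(int(v) for v in u),3,(0,255,0),-1); print(dz,u.round())
cv2.imwrite("pics/side3b.png",im)
E
```

```text
0 [217. 469.]
20 [223. 439.]
40 [230. 407.]
60 [236. 374.]
73 [241. 352.]
100 [251. 304.]
130 [263. 247.]
```

View pics/side3b.png

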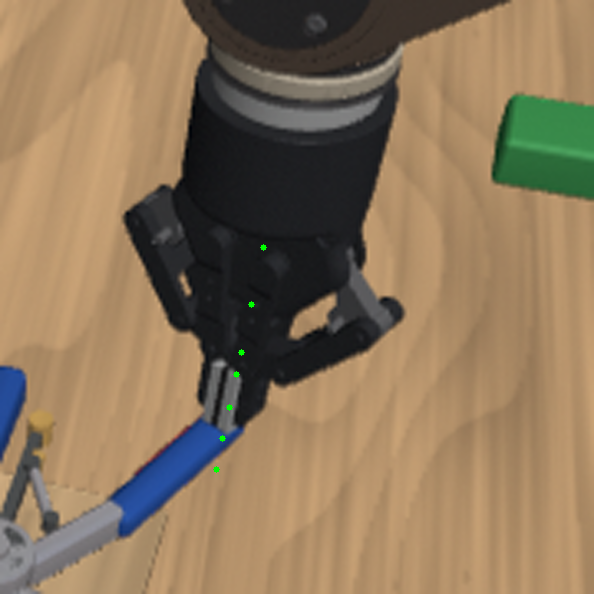

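```bash
python3 - <<'E'
from look import *
T=pickle.load(open("top0.pkl","rb"))
for z in (80,100,120,140): print(z, ray(T,(438,335),z).round(), ((ray(T,(438,335),z)-[466.2,7.45,0])[:2]@np.array([[.868,.496],[-.496,.868]])).round())
E
```

```text
80 [499. -34.  80.] [ 49. -20.]
100 [501. -30. 100.] [ 49. -16.]
120 [502. -26. 120.] [ 48. -11.]
140 [504. -22. 140.] [48. -7.]
```

Emit:
servo_tool --pt "0 -0.05 0 0 0 0 1" --pt "0 -0.1 0 0 0 0 1" --pt "0.05 -0.1 0 0 0 0 1" --pt "0.08 -0.1 0 0 0 0 1" --pt "0.08 -0.1 0 0 0 0 1"

```text
time: 6.55
ee_pos: [469.3, 5.1, 20.5]
eef_rot: [-0.611, -0.356, 0.612, -0.355]
ft_force: [-0.4, -0.1, -0.7]
gripper_width: -0.2
```

```bash
python3 - <<'E'
from look import *
S=vision.camera("side"); T=vision.camera("top")
p,R,o=tool();print(p,o["ft_force"])
im=cv2.resize(S["pixels"][100:250,360:510],None,fx=4,fy=4,interpolation=cv2.INTER_CUBIC)
for dz in (0,20,40,60):
    u=(proj(S,p+[0,0,dz])-[360,100])*4; cv2.circle(im,tuple(int(v) for v in u),3,(0,255,0),-1)
cv2.imwrite("pics/side4.png",im)
im=cv2.resize(T["pixels"][250:430,330:530],None,fx=3.3,fy=3.3,interpolation=cv2.INTER_CUBIC)
for dz in (0,20,60,100,150,200):
    u=(proj(T,p+[0,0,dz])-[330,250])*3.3; cv2.circle(im,tuple(int(v) for v in u),3,(0,255,0),-1)
cv2.imwrite("pics/top4.png",im)
E
```

```text
[470.41442861   4.80085225  21.5885912 ] [ 0.34737544  0.12668353 -0.16618271]
```

View pics/side4.png

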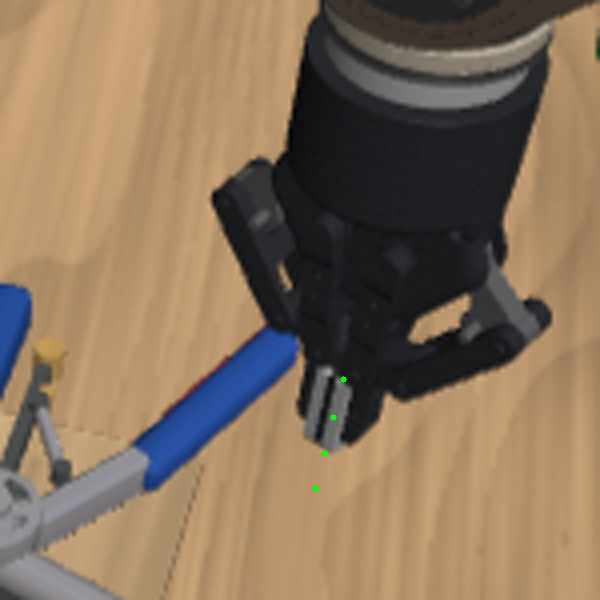

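View pics/top4.png

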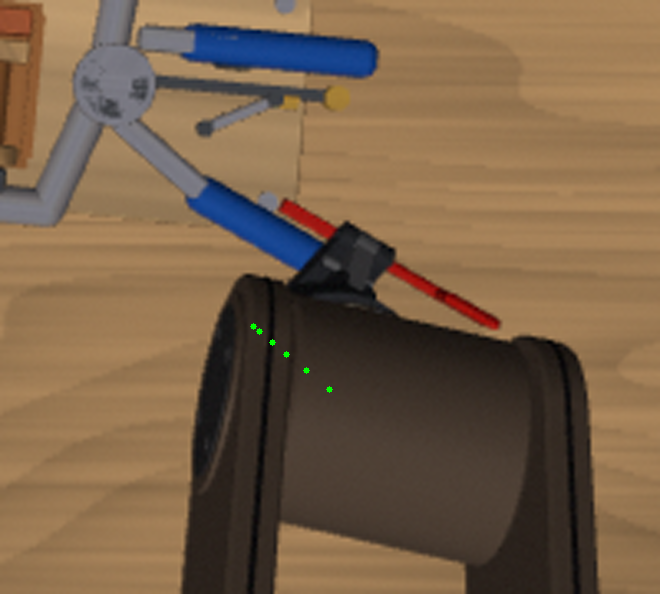

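The reported TCP appears to lie about 22 mm beyond the visible fingertips: the tip is seen at (330,445) in the crop, where it was predicted at (316,488). That explains the lack of contact, because the fingers passed just over the sleeve. At reported z = 20 both readings put the finger across the sleeve, so I'll push from here.

Emit:
servo_tool --pt "0 0.015 0 0 0 0 1" --pt "0 0.03 0 0 0 0 1" --pt "0 0.04 0 0 0 0 1" --pt "0 0.04 0 0 0 0 1"

```text
time: 7.15
ee_pos: [481.0, -1.2, 22.0]
eef_rot: [0.612, 0.355, -0.611, 0.355]
ft_force: [0.2, 0.3, 0.3]
gripper_width: 0.1
```

Emit:
servo_tool --pt "0 0.01 0 0 0 0 1" --pt "0 0.01 0 0 0 0 1"

```text
time: 7.4
ee_pos: [483.4, -2.5, 21.9]
eef_rot: [0.611, 0.355, -0.611, 0.355]
ft_force: [-1.3, 0.3, -0.4]
gripper_width: -0.1
```

Emit:
servo_tool --pt "0 0.01 0 0 0 0 1" --pt "0 0.01 0 0 0 0 1"

```text
time: 7.65
ee_pos: [486.1, -4.1, 21.9]
eef_rot: [0.612, 0.355, -0.611, 0.355]
ft_force: [0.4, -0.5, 0.1]
gripper_width: -0.1
```

Emit:
servo_tool --pt "0 0.01 0 0 0 0 1" --pt "0 0.01 0 0 0 0 1"

```text
time: 7.9
ee_pos: [488.7, -5.6, 21.9]
eef_rot: [0.612, 0.355, -0.611, 0.355]
ft_force: [0.0, 0.5, 0.6]
gripper_width: -0.0
```

```bash
python3 - <<'E'
from look import *
p,R,o=tool();print(inH(h0,p),p,o["ft_force"])
E
```

```text
[-121.73083592   45.27748755] [488.73591158  -5.58361383  21.90430072] [0.0191307  0.52111883 0.64573781]
```

Emit:
servo_tool --pt "0 0.01 0 0 0 0 1" --pt "0 0.01 0 0 0 0 1"

```text
time: 8.15
ee_pos: [491.3, -7.1, 21.9]
eef_rot: [0.612, 0.355, -0.611, 0.355]
ft_force: [0.4, 0.1, -0.4]
gripper_width: -0.1
```

Emit:
servo_tool --pt "0 0.01 0 0 0 0 1" --pt "0 0.01 0 0 0 0 1"

```text
time: 8.4
ee_pos: [493.8, -8.5, 21.8]
eef_rot: [-0.611, -0.355, 0.611, -0.355]
ft_force: [-0.0, -1.0, -0.0]
gripper_width: -0.2
```

```bash
python3 - <<'E'
from look import *
S=vision.camera("side")
p,R,o=tool();print(p,o["ft_force"])
im=cv2.resize(S["pixels"][100:250,360:510],None,fx=4,fy=4,interpolation=cv2.INTER_CUBIC)
cv2.imwrite("pics/side5.png",im)
E
```

```text
[493.76966073  -8.48027848  21.80771042] [ 0.39232862 -0.12424076 -1.19626308]
```

View pics/side5.png

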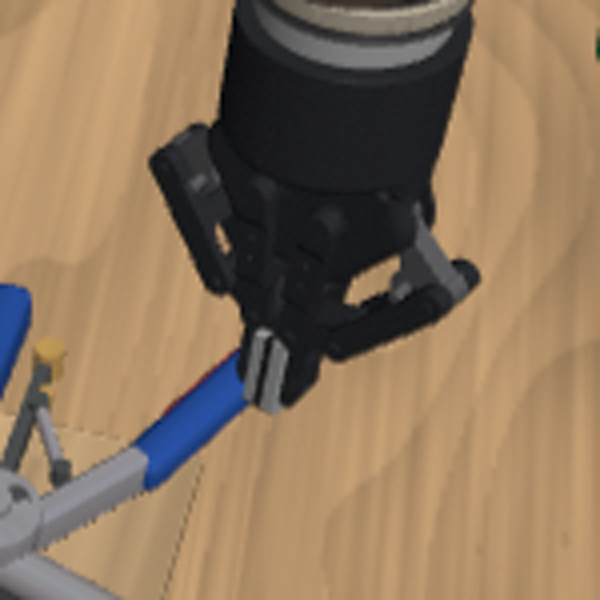

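Emit:
servo_tool --pt "0 0.01 0 0 0 0 1" --pt "0 0.01 0 0 0 0 1"

```text
time: 8.7
ee_pos: [495.5, -9.8, 21.6]
eef_rot: [-0.611, -0.356, 0.612, -0.355]
ft_force: [-2.6, 0.4, 1.7]
gripper_width: -0.2
```

Emit:
servo_tool --pt "0 0.01 0 0 0 0 1" --pt "0 0.01 0 0 0 0 1"

```text
time: 8.95
ee_pos: [497.3, -11.4, 21.6]
eef_rot: [-0.61, -0.356, 0.613, -0.354]
ft_force: [-4.9, -1.7, 4.0]
gripper_width: -0.2
```

Emit:
servo_tool --pt "0 0.01 0 0 0 0 1" --pt "0 0.01 0 0 0 0 1"

```text
time: 9.2
ee_pos: [498.9, -12.9, 21.5]
eef_rot: [-0.609, -0.357, 0.613, -0.354]
ft_force: [-8.8, -1.7, 7.9]
gripper_width: 0.0
```

```bash
python3 - <<'E'
from look import *
S=vision.camera("side")
p,R,o=tool();print(p,o["ft_force"],o["joint_torque"])
im=cv2.resize(S["pixels"][100:250,360:510],None,fx=4,fy=4,interpolation=cv2.INTER_CUBIC)
cv2.imwrite("pics/side6.png",im)
E
```

```text
[498.88257259 -12.87286917  21.52879932] [-9.04548394 -0.82917174  6.97265322] [  0.40588902 -26.6665256  -25.73334575   0.54128576  -2.03789994
   0.04812119]
```

View pics/side6.png

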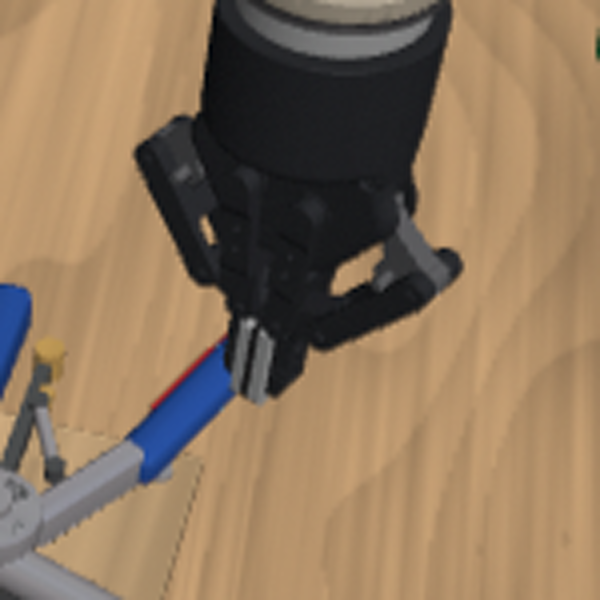

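Emit:
servo_tool --pt "0 -0.03 0 0 0 0 1" --pt "0 -0.06 0 0 0 0 1" --pt "0.03 -0.06 0 0 0 0 1" --pt "0.05 -0.06 0 0 0 0 1" --pt "0.05 -0.06 0 0 0 0 1"

```text
time: 9.88
ee_pos: [485.5, -3.9, 6.0]
eef_rot: [-0.611, -0.355, 0.612, -0.355]
ft_force: [-0.7, 0.2, 0.0]
gripper_width: -0.6
```

```bash
python3 - <<'E'
from look import *
S=vision.camera("side")
p,R,o=tool();print(p,inH(h0,p),o["ft_force"],R.as_matrix().round(3))
im=cv2.resize(S["pixels"][100:250,360:510],None,fx=4,fy=4,interpolation=cv2.INTER_CUBIC)
for z in (0,20,45): 
    u=(proj(S,[p[0],p[1],z])-[360,100])*4; cv2.circle(im,tuple(int(v) for v in u),3,(0,255,0),-1)
cv2.imwrite("pics/side7.png",im)
E
```

```text
[485.84244864  -4.00626595   6.37003997] [-121.79631882   48.57231168] [-0.1109792   0.42230801  0.56291067] [[-0.001  0.869 -0.495]
 [ 0.    -0.495 -0.869]
 [-1.    -0.001  0.   ]]
```

View pics/side7.png

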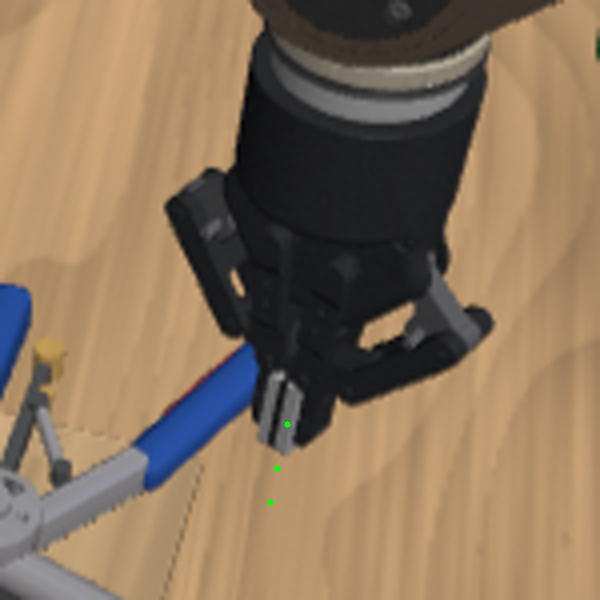

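Emit:
servo_tool --pt "0 0.01 0 0 0 0 1" --pt "0 0.01 0 0 0 0 1"

```text
time: 10.18
ee_pos: [488.3, -5.6, 6.8]
eef_rot: [-0.611, -0.355, 0.612, -0.355]
ft_force: [-0.4, -1.2, -0.2]
gripper_width: 0.1
```

Emit:
servo_tool --pt "0 0.01 0 0 0 0 1" --pt "0 0.01 0 0 0 0 1"

```text
time: 10.42
ee_pos: [490.2, -6.9, 6.6]
eef_rot: [-0.611, -0.356, 0.612, -0.355]
ft_force: [-4.2, -1.3, 2.2]
gripper_width: -0.3
```

Emit:
servo_tool --pt "0 0.01 0 0 0 0 1" --pt "0 0.01 0 0 0 0 1"

```text
time: 10.68
ee_pos: [491.9, -8.3, 6.4]
eef_rot: [-0.61, -0.356, 0.613, -0.354]
ft_force: [-7.3, 0.2, 3.7]
gripper_width: 0.0
```

Emit:
servo_tool --pt "0 0.01 0 0 0 0 1" --pt "0 0.01 0 0 0 0 1"

```text
time: 10.92
ee_pos: [493.7, -9.7, 6.3]
eef_rot: [-0.609, -0.357, 0.613, -0.354]
ft_force: [-8.8, -1.0, 5.6]
gripper_width: -0.3
```

```bash
cat >> look.py <<'E'
from scipy.optimize import brentq
def theta(p,yc=45.):  # pliers-relative handle angle from contact
    return brentq(lambda t:inH(q[2]+t,p)[1]-yc,-0.7,0.4)
def arc(n,step,dz=0.,xx=None,yc=45.,Rc=None):
    p,R,o=tool(); Rc=R
    t0=theta(p,yc); x=inH(q[2]+t0,p)[0]; y=yc
    print("theta",round(t0,3),"x",round(x,1),"F",np.round(o["ft_force"],1))
    for i in range(1,n+1):
        t=t0+step*i; d=W2(q[2]+t,x,y)-W2(q[2]+t0,x,y)
        w=R.inv().apply([0,0,step*i])/(2*np.pi)
        s=R.inv().apply(d+[0,0,dz])/300
        print(s.round(4),w.round(4))
E
python3 -c "
from look import *
arc(8,0.02,2)"
```

```text
theta -0.386 x -120.7 F [-8.8 -1.   5.6]
[-0.0067  0.0082  0.0025] [-0.0032 -0.      0.    ]
[-0.0068  0.0164  0.0049] [-0.0064 -0.      0.    ]
[-0.0068  0.0247  0.0071] [-0.0095 -0.0001  0.    ]
[-0.0068  0.0331  0.0091] [-0.0127 -0.0001  0.    ]
[-0.0069  0.0415  0.011 ] [-0.0159 -0.0001  0.    ]
[-0.0069  0.0499  0.0127] [-0.0191 -0.0001  0.0001]
[-0.007   0.0583  0.0142] [-0.0223 -0.0001  0.0001]
[-0.007   0.0668  0.0155] [-0.0255 -0.0002  0.0001]
```

Emit:
servo_tool --pt "-0.007 0.004 0.006 -0.002 0 0 1" --pt "-0.007 0.008 0.008 -0.003 0 0 1"

```text
time: 11.18
ee_pos: [494.0, -11.1, 7.2]
eef_rot: [-0.607, -0.363, 0.609, -0.358]
ft_force: [-5.4, 6.8, -1.4]
gripper_width: -0.1
```

Emit:
servo_tool --pt "0 0.004 0.001 -0.002 0 0 1" --pt "0 0.008 0.003 -0.003 0 0 1"

```text
time: 11.42
ee_pos: [495.6, -12.6, 7.2]
eef_rot: [-0.603, -0.369, 0.606, -0.364]
ft_force: [-6.3, 7.3, -0.3]
gripper_width: 0.0
```

```bash
python3 -c "
from look import *
arc(3,0.02,0)"
```

```text
theta -0.362 x -121.4 F [-6.3  7.3 -0.3]
[-0.0001  0.0082  0.0026] [-0.0032 -0.     -0.    ]
[-0.0001  0.0165  0.0051] [-0.0064 -0.0001 -0.    ]
[-0.0002  0.0248  0.0074] [-0.0095 -0.0001 -0.    ]
```

Emit:
servo_tool --pt "0 0.005 0.001 -0.002 0 0 1" --pt "0 0.01 0.002 -0.004 0 0 1"

```text
time: 11.68
ee_pos: [497.5, -14.5, 7.2]
eef_rot: [-0.598, -0.377, 0.602, -0.371]
ft_force: [-7.7, 6.9, 1.7]
gripper_width: 0.4
```

Emit:
servo_tool --pt "0 0.005 0.001 -0.002 0 0 1" --pt "0 0.01 0.002 -0.004 0 0 1"

```text
time: 11.92
ee_pos: [499.5, -16.4, 7.2]
eef_rot: [-0.593, -0.385, 0.597, -0.379]
ft_force: [-9.8, 5.3, 2.1]
gripper_width: -0.2
```

```bash
python3 -c "
from look import *
arc(3,0.02,0);p,R,o=tool();print(R.inv().apply(o['ft_force']))"
```

```text
theta -0.319 x -121.4 F [-9.8  5.3  2.1]
[-0.0001  0.0082  0.0027] [-0.0032 -0.     -0.    ]
[-0.0002  0.0165  0.0052] [-0.0064 -0.0001 -0.    ]
[-0.0003  0.0248  0.0076] [-0.0095 -0.0001 -0.    ]
[ -1.98258529 -11.17321787  -0.71220123]
```

Emit:
servo_tool --pt "0 0.005 0.0015 -0.002 0 0 1" --pt "0 0.01 0.003 -0.004 0 0 1"

```text
time: 12.18
ee_pos: [501.8, -18.5, 7.2]
eef_rot: [-0.588, -0.393, 0.592, -0.386]
ft_force: [-9.9, 6.1, 3.5]
gripper_width: -0.0
```

Emit:
servo_tool --pt "0 0.005 0.0015 -0.002 0 0 1" --pt "0 0.01 0.003 -0.004 0 0 1"

```text
time: 12.42
ee_pos: [504.3, -20.5, 7.3]
eef_rot: [-0.583, -0.4, 0.587, -0.393]
ft_force: [-9.4, 6.2, 3.5]
gripper_width: -0.3
```

```bash
python3 -c "
from look import *
arc(2,0.02,0);p,R,o=tool();print(R.inv().apply(o['ft_force']))"
```

```text
theta -0.27 x -121.3 F [-9.4  6.2  3.5]
[-0.0001  0.0082  0.0027] [-0.0032 -0.     -0.    ]
[-0.0002  0.0164  0.0052] [-0.0064 -0.0001 -0.    ]
[ -3.38633205 -11.06656845  -2.30330451]
```

Emit:
servo_tool --pt "0 0.005 0.001 -0.002 0 0 1" --pt "0 0.01 0.002 -0.004 0 0 1"

```text
time: 12.68
ee_pos: [506.9, -22.5, 7.4]
eef_rot: [-0.578, -0.407, 0.582, -0.401]
ft_force: [-9.2, 3.7, 4.0]
gripper_width: -0.0
```

Emit:
servo_tool --pt "0 0.005 0.001 -0.002 0 0 1" --pt "0 0.01 0.002 -0.004 0 0 1"

```text
time: 12.92
ee_pos: [509.8, -24.6, 7.5]
eef_rot: [-0.573, -0.414, 0.577, -0.409]
ft_force: [-8.8, 2.5, 2.6]
gripper_width: -0.1
```

Emit:
servo_tool --pt "0 0.005 0.001 -0.002 0 0 1" --pt "0 0.01 0.002 -0.004 0 0 1"

```text
time: 13.18
ee_pos: [513.0, -26.8, 7.6]
eef_rot: [-0.568, -0.421, 0.572, -0.416]
ft_force: [-7.7, 0.7, 2.3]
gripper_width: 0.2
```

```bash
python3 -c "
from look import *
arc(2,0.02,0);p,R,o=tool();print(R.inv().apply(o['ft_force']))"
```

```text
theta -0.186 x -120.7 F [-7.7  0.7  2.3]
[-0.0001  0.0082  0.0026] [-0.0032 -0.      0.    ]
[-0.0001  0.0164  0.0051] [-0.0064 -0.0001  0.    ]
[-2.1972281  -7.62394815  1.64279682]
```

Emit:
servo_tool --pt "0 0.005 0.001 -0.002 0 0 1" --pt "0 0.01 0.003 -0.004 0 0 1"

```text
time: 13.42
ee_pos: [516.3, -28.9, 7.8]
eef_rot: [-0.563, -0.427, 0.566, -0.424]
ft_force: [-5.9, 0.9, 1.0]
gripper_width: 0.3
```

Emit:
servo_tool --pt "0 0.005 0.0015 -0.002 0 0 1" --pt "0 0.01 0.003 -0.004 0 0 1"

```text
time: 13.68
ee_pos: [519.9, -31.0, 7.9]
eef_rot: [-0.558, -0.434, 0.56, -0.432]
ft_force: [-4.0, -0.5, -1.1]
gripper_width: -0.1
```

```bash
python3 -c "
from look import *
arc(2,0.02,0);p,R,o=tool();print(R.inv().apply(o['ft_force']))"
```

```text
theta -0.122 x -120.3 F [-4.  -0.5 -1.1]
[-0.      0.0082  0.0025] [-0.0032 -0.      0.    ]
[-0.0001  0.0164  0.0049] [-0.0064 -0.      0.    ]
[ 1.08437049 -3.75952879  1.46692873]
```

Emit:
servo_tool --pt "0 0.004 0.001 -0.002 0 0 1" --pt "0 0.008 0.003 -0.003 0 0 1"

```text
time: 13.92
ee_pos: [524.6, -32.8, 9.2]
eef_rot: [0.556, 0.437, -0.555, 0.438]
ft_force: [-0.6, 0.3, -0.1]
gripper_width: -0.4
```

Emit:
servo_tool --pt "0 0.004 0.001 -0.002 0 0 1" --pt "0 0.008 0.003 -0.003 0 0 1"

```text
time: 14.18
ee_pos: [527.2, -34.4, 9.8]
eef_rot: [0.552, 0.442, -0.55, 0.444]
ft_force: [-0.0, 0.7, -0.5]
gripper_width: -0.2
```

```bash
python3 - <<'E'
from look import *
arc(2,0.02,0);p,R,o=tool();print(R.inv().apply(o['ft_force']))
T=vision.camera("top");S=vision.camera("side")
cv2.imwrite("pics/top8.png",cv2.resize(T["pixels"][215:365,275:495],None,fx=3.6,fy=3.6))
cv2.imwrite("pics/side8.png",cv2.resize(S["pixels"][130:290,290:470],None,fx=3.6,fy=3.6))
E
```

```text
theta -0.057 x -119.5 F [-0.   0.7 -0.5]
[0.     0.0082 0.0023] [-0.0032  0.     -0.    ]
[0.0001 0.0164 0.0044] [-0.0064  0.     -0.    ]
[ 0.46711462 -0.16823307 -0.66749024]
```

View pics/top8.png

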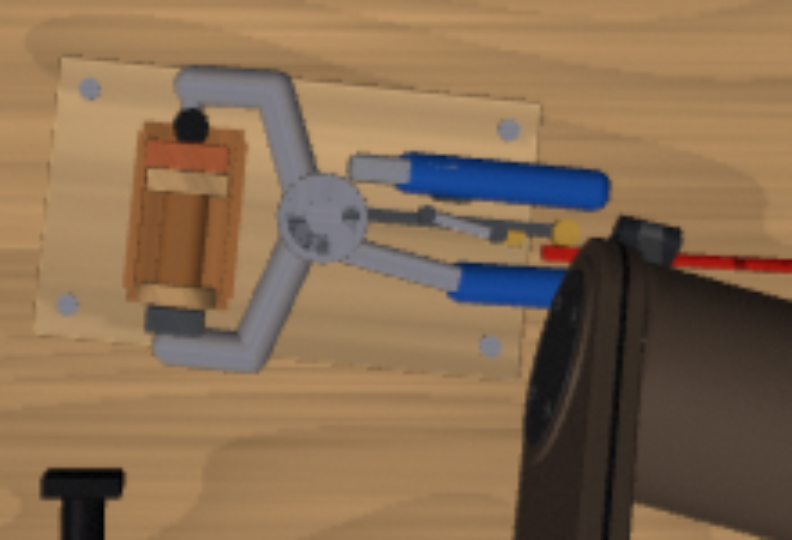

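View pics/side8.png

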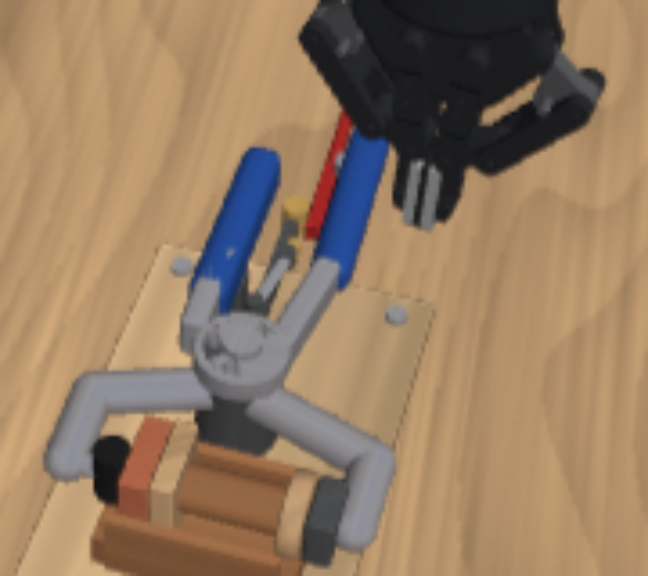

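It snapped over: the force dropped to 0, and in the top crop the handle lies along y≈285 with the black pad on the stamp at (190,126). I'll follow gently until I feel the stop.

Emit:
servo_tool --pt "0 0.008 0.002 -0.003 0 0 1" --pt "0 0.016 0.004 -0.006 0 0 1"

```text
time: 14.52
ee_pos: [530.4, -36.4, 9.0]
eef_rot: [0.542, 0.454, -0.542, 0.454]
ft_force: [0.1, -0.9, -0.7]
gripper_width: 0.1
```

Emit:
servo_tool --pt "0 0.005 0.001 0 0 0 1" --pt "0 0.005 0.001 0 0 0 1"

```text
time: 14.78
ee_pos: [531.7, -37.0, 8.9]
eef_rot: [0.543, 0.453, -0.543, 0.453]
ft_force: [0.2, -0.2, -0.9]
gripper_width: -0.1
```

Emit:
servo_tool --pt "0 0.005 0.001 0 0 0 1" --pt "0 0.005 0.001 0 0 0 1"

```text
time: 15.02
ee_pos: [533.0, -37.5, 8.9]
eef_rot: [0.543, 0.453, -0.543, 0.453]
ft_force: [-0.1, 0.3, -0.1]
gripper_width: 0.0
```

Emit:
servo_tool --pt "0 0.006 0.001 0 0 0 1" --pt "0 0.006 0.001 0 0 0 1"

```text
time: 15.28
ee_pos: [534.6, -38.1, 8.8]
eef_rot: [-0.543, -0.453, 0.543, -0.453]
ft_force: [0.4, -0.2, 0.4]
gripper_width: -0.2
```

Emit:
servo_tool --pt "0 0.006 0.001 0 0 0 1" --pt "0 0.006 0.001 0 0 0 1"

```text
time: 15.52
ee_pos: [535.1, -38.2, 8.6]
eef_rot: [-0.542, -0.454, 0.543, -0.452]
ft_force: [-4.8, 1.0, 2.9]
gripper_width: 0.2
```

Emit:
servo_tool --pt "0 0.005 0.001 0 0 0 1" --pt "0 0.005 0.001 0 0 0 1"

```text
time: 15.78
ee_pos: [535.3, -38.4, 8.5]
eef_rot: [-0.541, -0.455, 0.544, -0.451]
ft_force: [-7.2, 2.6, 5.4]
gripper_width: -0.0
```

Emit:
servo_tool --pt "0 -0.03 0 0 0 0 1" --pt "0 -0.08 0 0 0 0 1" --pt "-0.1 -0.1 0 0 0 0 1" --pt "-0.3 -0.1 0 0 0 0 1" --pt "-0.45 -0.1 0 0 0 0 1" --pt "-0.45 -0.6 0 0 0 0 1" --pt "-0.45 -0.6 0 0 0 0 1"

```text
time: 16.65
ee_pos: [384.4, -11.7, 144.6]
eef_rot: [0.543, 0.452, -0.542, 0.454]
ft_force: [-0.5, 0.1, 1.0]
gripper_width: 0.1
```

```bash
python3 - <<'E'
from look import *
T=vision.camera("top");S=vision.camera("side")
pickle.dump(T,open("top9.pkl","wb"));pickle.dump(S,open("side9.pkl","wb"))
cv2.imwrite("pics/top9.png",cv2.resize(T["pixels"][215:365,275:495],None,fx=3.6,fy=3.6,interpolation=cv2.INTER_CUBIC))
cv2.imwrite("pics/side9.png",cv2.resize(S["pixels"][110:290,290:470],None,fx=3.3,fy=3.3,interpolation=cv2.INTER_CUBIC))
for t in("lever_paddle","release_lever","handle_grip"):
    a=spotter.spot_point(T,t);b=spotter.spot_point(S,t)
    for n,r in(("T",a),("S",b)): print(t,n,[(np.round(np.array(k["location"])*[640,480],1),round(k["conf"],2)) for k in r[:2]])
    if a and b:
        X=tri((T,S),[np.array(r[0]["location"])*[640,480] for r in(a,b)]);print(X.round(1),inH(q[2],X).round(1))
p,R,o=tool();print(p,theta([535.3,-38.4]))
E
```

```text
lever_paddle T [(array([489.4, 290.2]), 0.76)]
lever_paddle S [(array([387.5, 149.4]), 0.7)]
[ 570.1 -123.6   45.2] [-202.1    1.6]
release_lever T [(array([449.6, 283.4]), 0.6), (array([362.3, 272.1]), 0.51)]
release_lever S [(array([335.7, 270.3]), 0.69), (array([382.3, 178.2]), 0.49)]
[ 617.3 -132.4 -321.4] [-207.   -46.2]
handle_grip T [(array([440.6, 303.1]), 0.95)]
handle_grip S [(array([394.1, 179.3]), 0.94)]
[548.6 -44.   52.3] [-124.5   29.7]
[386.71666254 -12.1627767  144.61288778] 0.013878631979740852
```

View pics/top9.png

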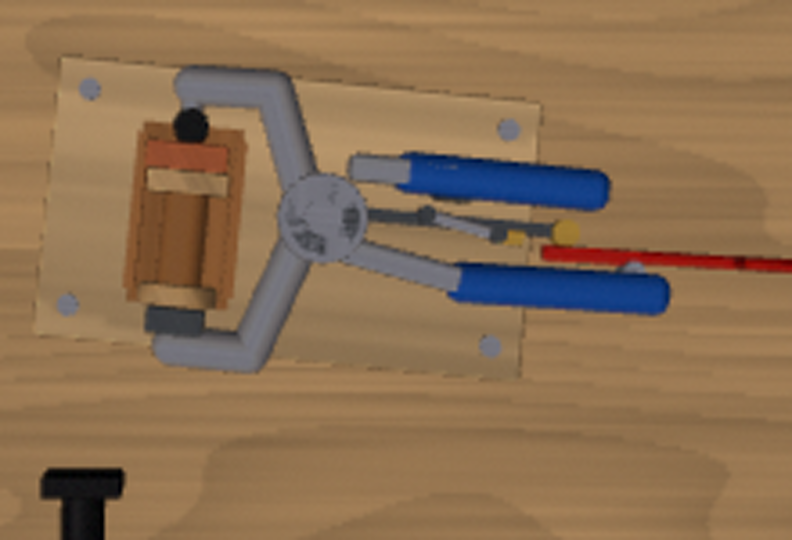

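View pics/side9.png

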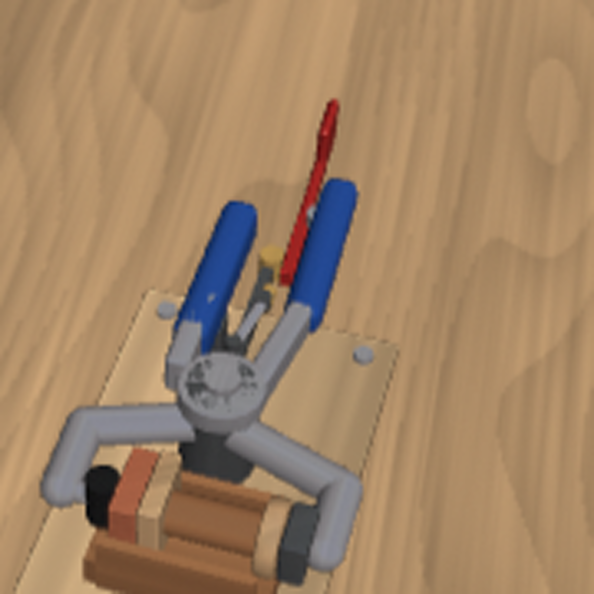

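The pliers stay locked hands-off: the handle lies flat in the top crop from (455,285) to (665,293), and the stamp halves touch at (187,170). The paddle measures (570,-124,45), 202 mm from the pivot, which matches the 200 mm given. I'll now go over to its inner side.

```bash
python3 - <<'E'
from look import *
p,R,o=tool();yaw=np.arctan2(*R.as_matrix()[[1,0],1]);print(p,yaw,rel([625,-124,145],q[2]-np.pi/2-yaw),o["joint_positions"])
E
```

```text
[386.71666254 -12.1627767  144.61288778] -0.17915883239112196 [-2.000e-04  8.480e-01  2.253e-01 -1.530e-02  0.000e+00  0.000e+00] [-2.95285629e-01 -3.51835473e-01  2.29475921e+00  1.23401656e-05
  1.19740091e+00 -1.16131205e-01]
```

Emit:
servo_tool --pt "-0.1 0.2 0.05 -0.015 0 0 1" --pt "-0.1 0.4 0.11 -0.015 0 0 1" --pt "-0.1 0.6 0.16 -0.015 0 0 1" --pt "-0.1 0.8 0.22 -0.015 0 0 1" --pt "0 0.848 0.225 -0.015 0 0 1" --pt "0 0.848 0.225 -0.015 0 0 1" --pt "0 0.848 0.225 -0.015 0 0 1"

```text
time: 17.92
ee_pos: [623.6, -123.2, 143.6]
eef_rot: [-0.52, -0.479, 0.521, -0.478]
ft_force: [-0.5, 0.4, -0.6]
gripper_width: 0.0
```

```bash
python3 - <<'E'
from look import *
p,R,o=tool();yaw=np.arctan2(*R.as_matrix()[[1,0],1]);print(p,yaw,rel([622,-124,11],q[2]-np.pi/2-yaw))
E
```

```text
[ 623.5747091  -123.23103188  143.5775669 ] -0.08451227775385563 [ 4.419e-01 -4.500e-03  3.100e-03 -3.000e-04 -0.000e+00 -0.000e+00]
```

Emit:
servo_tool --pt "0.15 0 0 0 0 0 1" --pt "0.3 0 0 0 0 0 1" --pt "0.4 0 0 0 0 0 1" --pt "0.44 0 0 0 0 0 1" --pt "0.44 0 0 0 0 0 1" --pt "0.44 0 0 0 0 0 1" --pt "0.44 0 0 0 0 0 1" --pt "0.44 0 0 0 0 0 1"

```text
time: 18.92
ee_pos: [624.2, -123.6, 13.0]
eef_rot: [0.521, 0.478, -0.52, 0.479]
ft_force: [0.7, -0.8, -0.3]
gripper_width: -0.2
```

```bash
python3 - <<'E'
from look import *
S=vision.camera("side");p,R,o=tool();print(p,o["ft_force"],o["time"])
cv2.imwrite("pics/side10.png",cv2.resize(S["pixels"][60:260,270:470],None,fx=3,fy=3,interpolation=cv2.INTER_CUBIC))
E
```

```text
[ 624.04341114 -123.55406321   12.69591818] [ 0.31917717 -0.07460321  1.21933703] 18.975
```

View pics/side10.png

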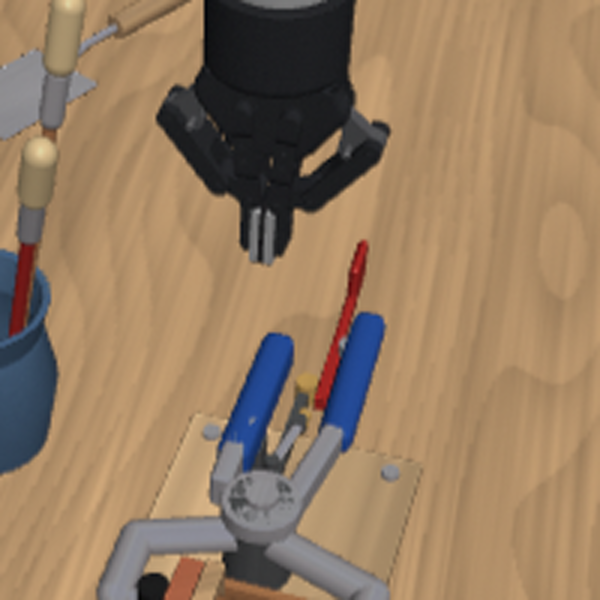

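Emit:
servo_tool --pt "0 -0.03 0 0 0 0 1" --pt "0 -0.06 0 0 0 0 1" --pt "0 -0.09 0 0 0 0 1" --pt "0 -0.1 0 0 0 0 1" --pt "0 -0.1 0 0 0 0 1"

```text
time: 19.6
ee_pos: [593.5, -120.9, 12.0]
eef_rot: [0.521, 0.478, -0.521, 0.478]
ft_force: [-1.0, -0.4, 0.0]
gripper_width: -0.3
```

Emit:
servo_tool --pt "0 -0.01 0 0 0 0 1" --pt "0 -0.02 0 0 0 0 1"

```text
time: 19.85
ee_pos: [587.8, -120.4, 11.9]
eef_rot: [0.521, 0.478, -0.521, 0.478]
ft_force: [0.2, -0.8, 0.1]
gripper_width: -0.1
```

Emit:
servo_tool --pt "0 -0.01 0 0 0 0 1" --pt "0 -0.02 0 0 0 0 1"

```text
time: 20.1
ee_pos: [582.3, -120.0, 12.2]
eef_rot: [0.521, 0.478, -0.52, 0.479]
ft_force: [2.1, -0.5, -1.4]
gripper_width: -0.4
```

Emit:
servo_tool --pt "0 -0.01 0 0 0 0 1" --pt "0 -0.02 0 0 0 0 1"

```text
time: 20.35
ee_pos: [576.1, -119.4, 12.2]
eef_rot: [0.521, 0.478, -0.521, 0.479]
ft_force: [2.4, -0.3, 0.1]
gripper_width: 0.0
```

Contact at x≈584 with about 2 N. I'll carry on outwards.

Emit:
servo_tool --pt "0 -0.01 0 0 0 0 1" --pt "0 -0.02 0 0 0 0 1"

```text
time: 20.6
ee_pos: [569.7, -118.7, 12.0]
eef_rot: [0.521, 0.478, -0.521, 0.478]
ft_force: [1.5, 0.4, 0.0]
gripper_width: 0.4
```

Emit:
servo_tool --pt "0 -0.01 0 0 0 0 1" --pt "0 -0.02 0 0 0 0 1"

```text
time: 20.85
ee_pos: [563.6, -118.1, 11.9]
eef_rot: [-0.521, -0.478, 0.521, -0.478]
ft_force: [2.4, 0.9, 1.1]
gripper_width: -0.0
```

```bash
python3 - <<'E'
from look import *
T=vision.camera("top");p,R,o=tool();print(p,o["ft_force"],o["time"])
cv2.imwrite("pics/top11.png",cv2.resize(T["pixels"][215:365,275:495],None,fx=3.6,fy=3.6))
E
```

```text
[ 563.13616754 -118.08992369   11.82086457] [1.96416317 1.08508762 0.55255466] 20.9
```

View pics/top11.png

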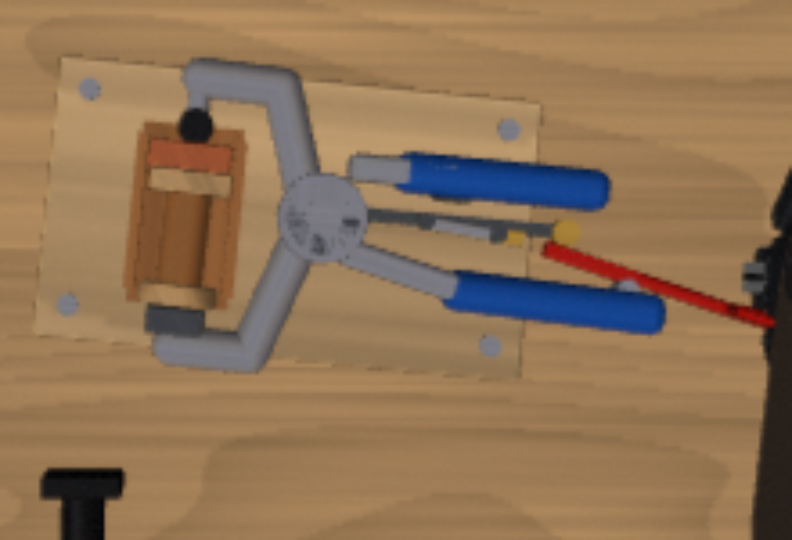

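The lever now points to (770,322) in the crop and the handle has begun to open. I'll continue.

Emit:
servo_tool --pt "0 -0.01 0 0 0 0 1" --pt "0 -0.02 0 0 0 0 1"

```text
time: 21.15
ee_pos: [557.5, -117.8, 11.8]
eef_rot: [-0.521, -0.479, 0.521, -0.478]
ft_force: [1.3, 0.8, 0.7]
gripper_width: 0.1
```

Emit:
servo_tool --pt "0 -0.01 0 0 0 0 1" --pt "0 -0.02 0 0 0 0 1"

```text
time: 21.4
ee_pos: [551.1, -117.3, 11.7]
eef_rot: [-0.52, -0.479, 0.521, -0.478]
ft_force: [-0.4, 0.6, 0.4]
gripper_width: 0.0
```

```bash
python3 - <<'E'
from look import *
T=vision.camera("top");p,R,o=tool();print(p,o["ft_force"],o["time"])
cv2.imwrite("pics/top12.png",cv2.resize(T["pixels"][215:365,275:495],None,fx=3.6,fy=3.6))
E
```

```text
[ 550.49338514 -117.13390763   11.46832412] [0.0049524  0.45244217 0.42278211] 21.45
```

View pics/top12.png

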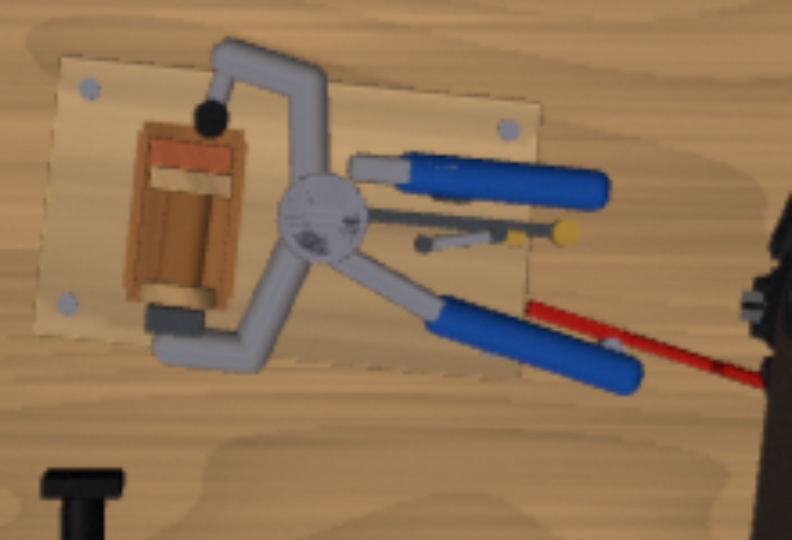

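It's springing open, with the handle already about 0.2 rad out. I'll retreat inwards and then up.

Emit:
servo_tool --pt "0 0.05 0 0 0 0 1" --pt "0 0.12 0 0 0 0 1" --pt "-0.1 0.15 0 0 0 0 1" --pt "-0.3 0.15 0 0 0 0 1" --pt "-0.5 0.15 0 0 0 0 1" --pt "-0.5 0.15 0.5 0 0 0 1" --pt "-0.5 0.15 0.5 0 0 0 1" --pt "-0.5 0.15 0.5 0 0 0 1"

```text
time: 22.45
ee_pos: [584.1, -273.9, 162.2]
eef_rot: [-0.521, -0.477, 0.521, -0.478]
ft_force: [0.7, 0.4, -0.1]
gripper_width: 0.2
```

```bash
python3 - <<'E'
from look import *
T=vision.camera("top");S=vision.camera("side");p,R,o=tool();print(p,o["ft_force"],o["time"])
cv2.imwrite("pics/top13.png",cv2.resize(T["pixels"][215:365,275:495],None,fx=3.6,fy=3.6))
cv2.imwrite("pics/side13.png",S["pixels"])
E
```

```text
[ 583.95295394 -273.13839081  161.5963478 ] [1.11998618 0.04820604 0.22929184] 22.55
```

View pics/top13.png

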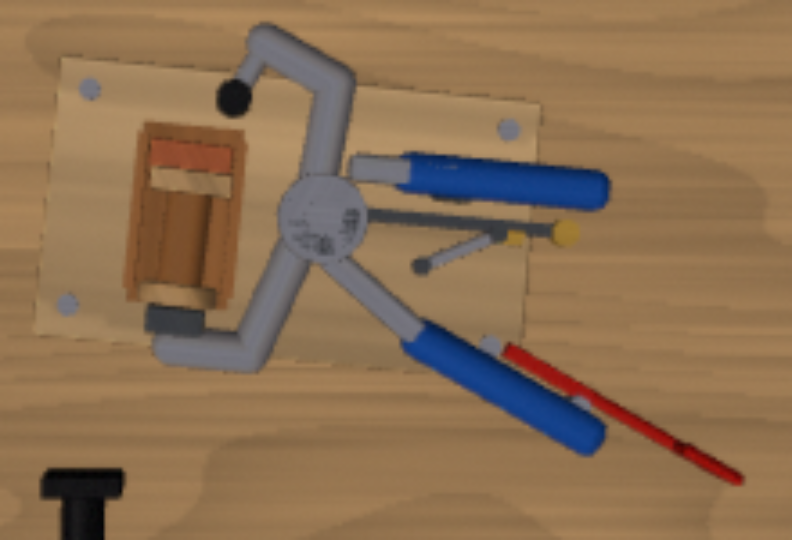

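View pics/side13.png

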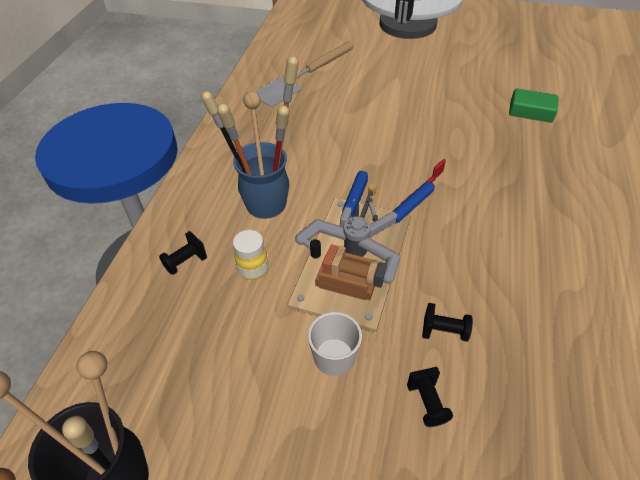

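The pliers are fully open, with the handle end back at (595,440) as at the start. The stamp halves sit together in the cradle at (190,170). The pot, jar and cup are where they were, and the arm is clear, so I'm handing in.

```bash
python3 -c "
from look import *
print(order.job_done())"
```

```text
the job is handed in; nothing more can be done
None
```

The stamp is pressed together in its cradle and the pliers are fully open again; the job was handed in at about 22.6 s.

- **Locking:** I pushed the blue handle along its arc with about 11 N at most, until it snapped over centre. I then followed it to the hard stop, where I read about 9 N, and let go. It stayed locked hands-off for roughly 4 s.
- **Release:** I moved the red lever outwards with about 2.5 N and the pliers sprang open.
- **Last checks:** In the final pictures the handle is back at its starting open angle and the stamp halves sit together with no visible gap. The pot, jar and cup have not moved, and the arm touches nothing.

**What disagreed:** The reported tool point lay about 22 mm below the fingertips seen in the side camera. My first approach at the handle therefore passed over it without touching. The second caught only the sleeve's upper edge, with about 12 N in total and the handle moved a few millimetres, so I backed off and worked lower.

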